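# Find the hollow roll by its weight and close up the row

### The job

One of the three barrel rolls on the sloping display tray was missed when they were filled: it looks like the others but has less than half their weight. Find it by lifting, stand it upright in the middle of the foil tin on the scale so that it can be filled, and leave the two filled ones standing on the tray; then slide the tray's stop along until it bears on them and the row is closed up against the end plate, without squashing the rolls or disturbing the tub and the jars.

Things in the scene. Friction and masses are not known exactly. Their poses are not given: they have to be found in the camera images.
- roll_a: pastry roll like a barrel, 60 mm across the belly half-way up, about 50 mm at the ends, 71 mm tall; origin at the centre of its underside, z along its axis. One of three that look alike, in an order drawn anew; two are filled and weigh 135 to 165 g, one (any of the three) is hollow and weighs 54 to 66 g
- roll_b: like roll_a. At the start all three stand square to the tray's sloping floor in a row along the tray's y, with gaps of 1 to 12 mm, leaning on its low wall
- roll_c: like roll_a. A grip of 15 N holds a roll. The rolls stand between the tray's low wall and a wooden strip on its floor (x = 25 to 35 mm of the tray, top at z = 24 mm) that keeps the row in line with about 6 mm of play
- roll_tray: oak tray, 98 x 264 mm, fixed on a wire easel that slopes it 22 degrees down to the right, away from the scale. Origin at the centre of its underside; y level along its length, from stop to end plate (towards the robot); x across, up the slope; z square out of the floor. Floor, with a smooth slippery liner, at z = 7.5 mm; walls 8 mm thick, 26 mm high, 82 mm apart inside
- tray_end (a point): point on the face of the fixed steel end plate, at y = +119 mm and z = 7.5 mm of the tray, where the row begins; the plate stands up to z = 62 mm. Between the rolls there is no room for a finger: they are pinched along the tray's x, tool square to the floor, fingertips over the wall tops
- stop (a joint): sliding stop: a 5 mm steel plate across the tray, saddled on its walls, top at z = 54 mm. At 0 its face is at y = -103 mm of the tray; the value (m) grows along the tray's +y, to 0.16 at most; it starts at 0 to 0.015. It drags with about 1.5 N and stays where left; two rolls pushed along add 1 to 3 N. A closed row of two stops it at about 0.104
- stop_grip (a point): middle of the wooden grip on top of the stop, at tray z = 71 mm, 13 mm behind its plate (away from the rolls). It is 34 mm wide along the tray's x and 14 mm thick along its y, and stands from z = 54 to 85 mm. Keep clear with gripper and arm: right of the table (y below -0.5 m, x above 0.4 m) a rack of rolls up to z = 0.35 m, and at x above 0.72 m a wall shelf at z = 0.63 m
- tart_tin: loose crimped foil tart tin, 87 mm across its flared rim, 15 mm high, flat floor 60 mm across and 2 mm thick; origin at the centre of its underside. It stands on the platform of the bench scale, whose top is at z = 111 mm (212 mm along x, 186 mm along y)
- cream_tub: bystander: open tub of cream, 111 mm across, 93 mm high, left of the scale; origin at the centre of its underside
- jam_jar: bystander: jam jar, 71 mm across, 110 mm high, behind the scale; origin at the centre of its underside
- spice_jar: bystander: spice jar, 46 mm across, 106 mm high, behind the scale; origin at the centre of its underside

How it is judged:
By the outcome, as a careful person would: the job done as asked, in the order asked, and still so for the second after the job is handed in, with the robot touching nothing.
It also fails if it takes over 72 s, if anything falls off the work surface, if the arm or the gripper's body presses on something with over 40 N, if the wrist force passes 120 N, or if a joint passes its speed limit or range.

### The arm

A 6-joint arm with a two-finger parallel gripper is mounted at the origin on a cart in front of the work surface, level with it; the furniture and walls round the work are solid. World frame = base frame: x ahead of the robot, y to its left, z up, the work surface at z = 0. Lengths are in m, angles in degrees, forces in N, time in s.
With the tool pointing down it reaches from about 0.375 to 0.9 m from the base axis. Payload 3.1 kg.
Tool frame: the origin (TCP) lies on the centre line of the jaws, within the pads' length; the fingertips stand 17 mm ahead of it and the grasp point (between the pads) lies 2 mm behind it; z points along the fingers, y is the line along which they close (so a half turn about z gives the same grasp; the last joint's range is limited). The gripper opens to 87 mm and grips with 3 to 60 N. Pads are 19 mm wide; open, the fingers measure 117 mm over their backs; the gripper's body (75 mm by 190 mm) begins 51 mm behind the grasp point.
Start: joints at [-83.566, 30.224, 82.088, -0, 67.689, -10.227], TCP at [0.179, -0.599, 0.24] pointing down, gripper open.
Joint ranges: [-176.69, 176.69], [-43.24, 126.21], [12.49, 139.97], [-82, 262], [0, 151.66], [-163.58, 163.58]. Speed limits (degrees/s): [159.86, 159.86, 180, 180, 180, 180].

### API

Orientations are given as a 3x3 rotation matrix whose columns are the frame's x, y, z axes.
In Python, from rig import bot, imaging, finder gives the robot as it stands. The module is installed in compiled form; this text tells all that it offers.
- The arm moves only by the tool play_rows, never from a script. Its argument "motion" is a list that holds one entry, the list of rows, each a list of 6 numbers: the shift along the tool's x, y, z in m, then the turn, a rotation vector about the tool's x, y, z in degrees. In form: [[[dx, dy, dz, wx, wy, wz], ...]]. A call has 1 to 8 rows; each row is the pose to reach, as a shift and turn from the pose commanded when the call began, along the tool's axes at that moment; what a row does not reach only later rows make up. A row lasts 1/12 s, in which the tool goes at most 41.7 mm and 7.16 degrees, less where a joint would pass 70% of its speed; a pose out of reach is approached as far as the arm can. A call with a gripper value outside its range is refused whole. "fingers" is the finger opening in m, from 0 to 0.087, set as the call begins (left out, the last holds). The fingers move at their own pace and stop on an object; the grip force is fixed at half the most. Time passes only in rows, so rows that repeat a pose let the fingers close. It gives the time, the measured TCP pose, the force, the opening and the grip force at its end, in the units of the state.
- bot.read_state(): the state, without advancing time (a new reading comes with each control period).
- imaging.capture(name): name is "scene" or "top" or "wrist"; returns a dict with "frame" (420x560x3 uint8, red, green, blue), "camera_matrix" (3x3 intrinsics, pixels), "R" (3x3) and "t" (3): a world point X has camera coordinates R X + t. Camera axes: x right, y down, z forward; pixel columns grow to the right and rows downward; lengths in m; the calibration is good to about 2 mm. The wrist camera is an equidistant fisheye: a pixel r from the principal point sees the ray r / f radians off the axis. A picture is of the moment at which its call begins. There is no depth.
- bot.hand_in(): hands the job in; it is judged then, once.
Trained networks look in the newest picture that a camera, given by its name, has taken for a name from the list of things; names that differ only in an ending like _2 or _b are one class to them, and where a whole thing is asked for, a point or a joint stands for the part that bears it (a point fixed in the world has none). Each returns a list of dicts, best first, with "confidence" (0 to 1); they miss things now and then, are a little off and sometimes report something else, mostly with a low value. They report only what shows in the picture. A call takes as long as a camera call.
- finder.recognise(camera, name): "at" ([x, y, z] in m, in world coordinates, good to about 4 mm: the middle of the surface that is visible of it).
- finder.outline_of(camera, name): "pixels" (420x560 bool, what is visible of it).
The state is a dict: "time_s": time; "joint_positions": joint angles; "qvel": joint speeds; "tau": joint torques, N m; "position": TCP position; "tcp_rot": TCP orientation; "force": force on the tool from outside, world axes, zero at the start; "moment": the same for the moment, N m; "opening": opening from 0.0 (shut) to 1.0 (fully open); "grasp_force": force on a finger pad.
Only numpy, scipy, OpenCV 4.12 (cv2) and the standard library are available. Lean on these libraries where they do the work, as an engineer would, in place of code of your own. Each camera call takes 0.05 s, during which the arm holds its last target. There are 200 camera calls.

## Working session

There is one attempt and no reset: what is moved stays moved. The work goes in short steps, Python scripts to look and compute and a tool call to move; the robot and the scene stay as the last step left them, time stands still between calls to the robot, and variables do not carry over. Pictures are saved under pics/ and viewed, at most 12 in all, crops included, and the job is handed in when it is done.

Besides the shell and the picture viewer there is one more tool, called after "Call:" by a JSON object that holds its "api" and its "payload", one argument or row to a line. play_rows: Moves the arm, as the interface text tells. Its arguments: {"type":"object","properties":{"motion":{"type":"array"},"fingers":{"type":"number"}},"required":["motion"]}

```bash
mkdir -p pics
python3 - <<'E'
from rig import bot, imaging, finder
import cv2,numpy as np
for c in ["scene","top"]:
    d=imaging.capture(c); cv2.imwrite(f"pics/{c}0.png",d["frame"][:,:,::-1])
    print(c,np.round(d["camera_matrix"],1).tolist(),np.round(d["R"],4).tolist(),np.round(d["t"],4).tolist())
    for n in ["roll_a","roll_tray","stop","stop_grip","tray_end","tart_tin","cream_tub","jam_jar","spice_jar"]:
        try: print(n,[(np.round(r["at"],3).tolist(),round(r["confidence"],2)) for r in finder.recognise(c,n)])
        except Exception as e: print(n,e)
s=bot.read_state(); print(s)
E
```

```text
scene [[445.1, 0.0, 278.7], [0.0, 445.1, 206.0], [0.0, 0.0, 1.0]] [[-0.4695, -0.8828, 0.0166], [-0.7256, 0.375, -0.577], [0.5031, -0.283, -0.8166]] [0.1498, 0.4947, 0.9565]
roll_a []
roll_tray [([0.517, -0.252, 0.11], 0.72)]
stop [([0.514, -0.252, 0.128], 0.4)]
stop_grip [([0.513, -0.251, 0.122], 0.65)]
tray_end [([0.521, -0.256, 0.111], 0.57)]
tart_tin [([0.523, -0.048, 0.113], 0.86)]
cream_tub [([0.388, 0.118, 0.058], 0.81)]
jam_jar [([0.684, 0.064, 0.085], 0.83)]
spice_jar []
top [[401.7, 0.0, 280.3], [0.0, 401.7, 209.3], [0.0, 0.0, 1.0]] [[0.0258, -0.9995, -0.0158], [-0.9897, -0.0233, -0.1412], [0.1408, 0.0193, -0.9899]] [-0.0912, 0.5102, 1.0019]
roll_a [([0.325, -0.296, 0.144], 0.98), ([0.452, -0.31, 0.144], 0.9), ([0.392, -0.306, 0.139], 0.9)]
roll_tray [([0.389, 0.126, 0.063], 0.64), ([0.472, -0.253, 0.12], 0.62)]
stop [([0.513, -0.306, 0.13], 0.71)]
stop_grip [([0.507, -0.306, 0.126], 0.73)]
tray_end [([0.473, -0.248, 0.123], 0.66)]
tart_tin [([0.513, -0.045, 0.114], 0.69)]
cream_tub [([0.512, -0.305, 0.125], 0.75), ([0.388, 0.124, 0.06], 0.55)]
jam_jar [([0.697, 0.048, 0.108
[... 151 characters left out ...]
375608e-04,
        6.76904365e+01, -1.02271373e+01]), 'qvel': array([ 0.02982391, -0.04361697,  0.12073366, -0.02515098,  0.09896103,
       -0.02685187]), 'tau': array([ 6.82426139e-05, -4.40017784e+01, -1.76988816e+01,  6.32587611e-02,
        5.04126668e-02, -2.86798911e-05]), 'position': array([ 0.17922801, -0.5987337 ,  0.23955682]), 'tcp_rot': array([[ 9.58016425e-01,  2.86713324e-01,  7.35733948e-06],
       [ 2.86713324e-01, -9.58016425e-01,  4.84041857e-06],
       [ 8.43626456e-06, -2.52775323e-06, -1.00000000e+00]]), 'force': array([ 0.21652237, -0.24689398,  0.5151498 ]), 'moment': array([ 0.03073259, -0.00578392, -0.01216989]), 'grasp_force': 0.0, 'opening': 0.9980558817393747}
```

View pics/scene0.png

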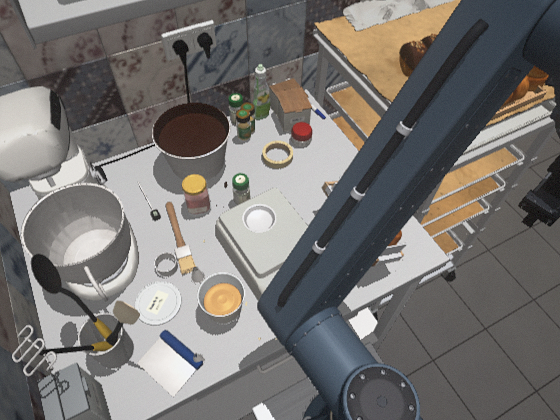

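View pics/top0.png

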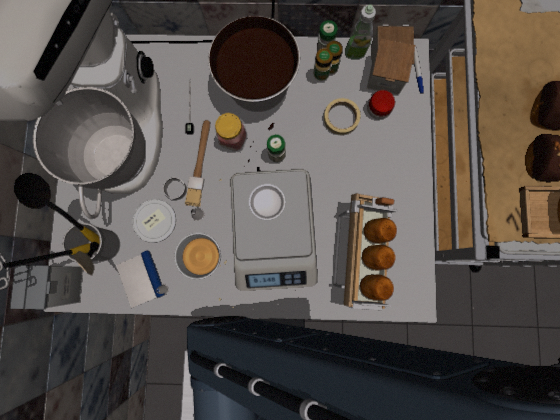

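The top view shows the tray at about (348–400, 195–305), with the rolls at (380,230), (378,257) and (376,287). The stop is at about (385,202), the end plate near (370,303) and the tin at (266,202). In the scene view the arm hides the tray. I'll write a helper and work out a hover pose over the tray.

```bash
cat > h.py <<'E'
from rig import bot, imaging, finder
import cv2,numpy as np
from scipy.spatial.transform import Rotation as Rn
T=np.deg2rad(22)
def trayR(yaw):  # columns ex,ey,ez; yaw (rad) about world z from nominal
    ex=np.array([0,np.cos(T),np.sin(T)]); ey=np.array([-1.,0,0]); ez=np.cross(ex,ey)
    return Rn.from_euler('z',yaw).as_matrix()@np.c_[ex,ey,ez]
def rel(p,R,s=None):
    s=s or bot.read_state(); R0=s["tcp_rot"]
    return np.round(R0.T@(np.array(p)-s["position"]),4).tolist(), np.round(Rn.from_matrix(R0.T@R).as_rotvec(degrees=True),2).tolist()
def ray(d,uv):
    v=np.linalg.inv(d["camera_matrix"])@np.array([*uv,1.]); return -d["R"].T@d["t"], d["R"].T@v
def atz(d,uv,z):
    c,v=ray(d,uv); return c+v*(z-c[2])/v[2]
def proj(d,X,fish=False):
    c=(d["R"]@np.asarray(X,float).T).T+d["t"]; K=d["camera_matrix"]
    if fish:
        r=np.hypot(c[:,0],c[:,1]); th=np.arctan2(r,c[:,2]); k=th/np.maximum(r,1e-9); q=c[:,:2]*k[:,None]
    else: q=c[:,:2]/c[:,2:]
    return q*[K[0,0],K[1,1]]+K[:2,2]
def toolR(RT): return np.c_[-RT[:,1],-RT[:,0],-RT[:,2]]
E
python3 - <<'E'
from h import *
d=imaging.capture("top")
a=atz(d,(354,198),.14);b=atz(d,(346,303),.14); print(a,b)
v=b-a; yaw=np.arctan2(v[1],v[0])-np.pi; yaw=(yaw+np.pi)%(2*np.pi)-np.pi; print(np.degrees(yaw))
RT=trayR(yaw);R=toolR(RT)
print(rel([.39,-.38,.325],R))
f=cv2.resize(d["frame"][180:320,330:420],None,fx=4,fy=4,interpolation=cv2.INTER_CUBIC); cv2.imwrite("pics/topcrop.png",f[:,:,::-1])
E
```

```text
[ 0.52790872 -0.25105176  0.14      ] [ 0.28899245 -0.23319179  0.14      ]
-4.275142849516324
([0.2646, -0.1491, -0.0855], [21.75, 4.02, 20.68])
```

View pics/topcrop.png

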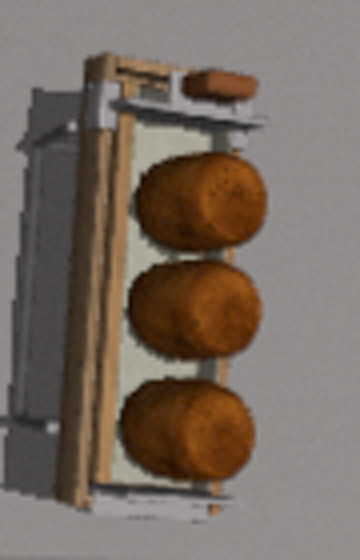

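The crop shows the high wall's outer top corners at about (352,194) and (345,304), and the stop at the far end. Yaw is about −4°. I'm moving to the hover pose.

Call:
{"api": "play_rows", "payload": {
  "motion": [
    [[0.264,-0.149,-0.085,21.75,4,20.7],[0.264,-0.149,-0.085,21.75,4,20.7],[0.264,-0.149,-0.085,21.75,4,20.7],[0.264,-0.149,-0.085,21.75,4,20.7],[0.264,-0.149,-0.085,21.75,4,20.7],[0.264,-0.149,-0.085,21.75,4,20.7],[0.264,-0.149,-0.085,21.75,4,20.7],[0.264,-0.149,-0.085,21.75,4,20.7]]
  ]
}}

```text
time_s: 1.72
position: [0.3919, -0.3773, 0.3259]
tcp_rot: [[0.997, -0.066, 0.029], [-0.072, -0.925, 0.374], [0.002, -0.375, -0.927]]
force: [0.1, -0.5, -0.5]
opening: 0.999
grasp_force: 0.0
```

Run:
```python
from h import *
s=bot.read_state(); print(s["time_s"],s["position"],s["joint_positions"].round(1),s["force"])
d=imaging.capture("wrist"); print(d["camera_matrix"].tolist(),(-d["R"].T@d["t"]).tolist())
np.savez("w1.npz",**d)
cv2.imwrite("pics/w1.png",d["frame"][:,:,::-1])
for n in ["roll_a","stop_grip","stop","tray_end","tart_tin"]:
    print(n,[(np.round(r["at"],3).tolist(),round(r["confidence"],2)) for r in finder.recognise("wrist",n)])
```

```text
1.7167 [ 0.39191287 -0.37733027  0.32591004] [-62.   26.1  78.5  11.6  94.2  31.1] [ 0.08925725 -0.49619461 -0.50537983]
[[325.19226210127806, 0.0, 283.03710530847354], [0.0, 325.19226210127806, 205.86702735513728], [0.0, 0.0, 1.0]] [0.45355782526421906, -0.4371598492477494, 0.45972609481374105]
roll_a [([0.402, -0.324, 0.145], 0.66), ([0.341, -0.313, 0.141], 0.65), ([0.457, -0.325, 0.148], 0.63)]
stop_grip [([0.512, -0.316, 0.127], 0.58)]
stop [([0.516, -0.315, 0.128], 0.92)]
tray_end [([0.381, 0.138, 0.071], 0.31)]
tart_tin [([0.519, -0.042, 0.112], 0.78)]
```

View pics/w1.png

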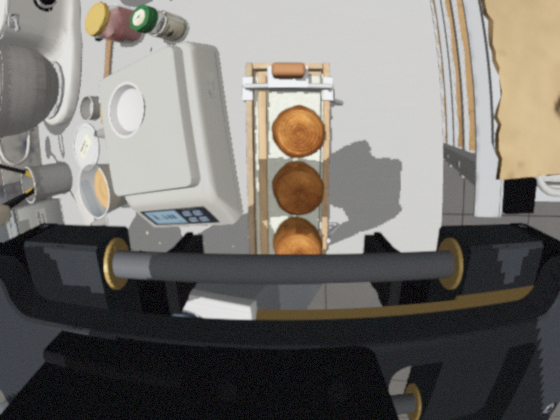

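The wrist view shows the tray squarely: far wall corners at (247,64) and (330,65), grip at (289,70), rolls at (299,131), (298,188) and (297,240, partly hidden). I'll fit the tray, stop and tin poses from both cameras.

```bash
cat > fit.py <<'E'
from h import *
from scipy.optimize import least_squares
import pickle
w=dict(np.load("w1.npz"))
def cents(cam,n):
    out=[]
    for r in finder.outline_of(cam,n):
        m=r["pixels"]; v,u=np.nonzero(m)
        if len(u)>30: out.append((u.mean(),v.mean(),len(u),u.min(),u.max(),v.min(),v.max(),round(r["confidence"],2)))
    return out
R={c:{n:cents(c,n) for n in ["roll_a","stop","tart_tin"]} for c in ["top","wrist"]}
for c in R:
    for n in R[c]: print(c,n,np.round(R[c][n],1).tolist())
d=imaging.capture("top"); td={k:d[k] for k in("camera_matrix","R","t")}
pickle.dump((R,td,w),open("o.pkl","wb"))
E
python3 fit.py
```

```text
top roll_a [[379.7, 230.4, 672.0, 364.0, 396.0, 218.0, 243.0, 0.9], [378.5, 257.2, 695.0, 362.0, 395.0, 245.0, 270.0, 0.9], [376.3, 287.1, 756.0, 360.0, 393.0, 274.0, 300.0, 0.8]]
top stop [[375.7, 206.1, 428.0, 352.0, 394.0, 199.0, 216.0, 1.0]]
top tart_tin [[266.9, 201.8, 986.0, 250.0, 284.0, 184.0, 219.0, 0.7]]
wrist roll_a [[297.6, 187.8, 2160.0, 272.0, 323.0, 161.0, 215.0, 0.8], [296.6, 237.2, 1522.0, 273.0, 322.0, 216.0, 254.0, 0.8], [297.8, 131.9, 2245.0, 271.0, 325.0, 105.0, 158.0, 0.6]]
wrist stop [[287.8, 81.5, 1944.0, 242.0, 333.0, 62.0, 101.0, 0.6]]
wrist tart_tin [[125.9, 109.3, 1588.0, 108.0, 145.0, 82.0, 137.0, 0.7]]
```

```bash
cat > fit2.py <<'E'
from h import *
from scipy.optimize import least_squares
import pickle
R,td,w=pickle.load(open("o.pkl","rb"))
th=np.linspace(0,2*np.pi,48,endpoint=False); zz=np.linspace(0,.071,15)
rr=.030-.005*((zz-.0355)/.0355)**2
B=np.array([[r*np.cos(a),r*np.sin(a),z] for z,r in zip(zz,rr) for a in th])
def sil(P):
    h=cv2.convexHull(P.astype(np.float32)); m=cv2.moments(h); return np.array([m["m10"]/m["m00"],m["m01"]/m["m00"]])
def W(q,X): return (trayR(q[3])@np.atleast_2d(X).T).T+q[:3]
pts=[(td,0,(.049,-.132,.026),(352,194.2)),(td,0,(.049,.132,.026),(345,304.2)),(w,1,(.049,-.132,.026),(247,64)),(w,1,(-.049,-.132,.026),(330,65))]
tr=R["top"]["roll_a"]; wr=sorted(R["wrist"]["roll_a"],key=lambda r:r[1])
def res(q,full=False):
    e=[]
    for c,f,X,uv in pts: e.append((proj(c,W(q,X),f)[0]-uv))
    for i in range(3):
        X=W(q,B+[q[8],q[5+i],.0075])
        e.append((sil(proj(td,X))-tr[i][:2]))
        if i<2: e.append(sil(proj(w,X,True))-wr[i][:2])
    e.append(proj(w,W(q,(0,-.116+q[4],.078)),True)[0]-(289,70))
    e=np.array(e)
    return e if full else np.r_[e.ravel(),(q[8]+.012)/.002]
q0=[.41,-.29,.08,-.07,.005,-.06,0,.06,-.012]
s=least_squares(res,q0,x_scale=[.01]*9,loss="soft_l1"); q=s.x
np.save("q.npy",q)
print(np.round(q,4),np.degrees(q[3])); print(res(q,True).round(1).tolist())
def tin(v): 
    c=np.c_[.0435*np.cos(th),.0435*np.sin(th),0*th]+[v[0],v[1],.126]
    return np.r_[sil(proj(td,c))-R["top"]["tart_tin"][0][:2],sil(proj(w,c,True))-R["wrist"]["tart_tin"][0][:2]]
t=least_squares(tin,[.515,-.045]); print("tin",t.x.round(4),t.fun.round(1)); np.save("tin.npy",t.x)
E
python3 fit2.py
```

```text
[ 0.4083 -0.2828  0.0742 -0.0828  0.0007 -0.0505  0.0128  0.0815 -0.012 ] -4.743086738624983
[[3.4, -0.7], [0.9, 2.0], [-0.3, -0.2], [-0.3, -0.0], [-0.5, 0.1], [0.9, -0.0], [-1.3, 0.1], [0.1, -0.0], [-1.3, -0.0], [-0.1, 0.0]]
tin [ 0.5171 -0.0487] [ 0.2 -0.1 -0.3  0.1]
```

```bash
sed -i 's/pts=\[(td,0,(.049,-.132,.026),(352,194.2)),(td,0,(.049,.132,.026),(345,304.2))/pts=[(td,0,(.049,-.132,.0),(352,194.2)),(td,0,(.049,.132,.0),(345,304.2))/' fit2.py; python3 fit2.py
cat > go.py <<'E'
# usage: go.py x y z(tray mm) -> row for TCP at that tray point, tool square; 
import sys
from h import *
q=np.load("q.npy"); RT=trayR(q[3])
p=RT@(np.array(list(map(float,sys.argv[1:4])))/1e3)+q[:3]
print("world",p.round(4),rel(p,toolR(RT)))
E
for y in -52 11 80; do python3 go.py -12 $y 150; done
```

```text
[ 0.4075 -0.2862  0.0786 -0.0718  0.0013 -0.0507  0.0117  0.0809 -0.0099] -4.112880277492658
[[-1.2, 0.9], [-2.4, 1.4], [-0.5, -0.2], [0.4, -0.8], [0.4, -0.0], [0.2, 0.1], [-0.0, -0.2], [-0.0, 0.1], [0.2, 0.0], [0.4, -0.0]]
tin [ 0.5171 -0.0487] [ 0.2 -0.1 -0.3  0.1]
world [ 0.4546 -0.3571  0.2132] ([0.0637, 0.0151, 0.1137], [-0.02, -0.06, -0.24])
world [ 0.3917 -0.3526  0.2132] ([0.0007, 0.0154, 0.1136], [-0.02, -0.06, -0.24])
world [ 0.3229 -0.3476  0.2132] ([-0.0683, 0.0156, 0.1135], [-0.02, -0.06, -0.24])
```

The fit now agrees within about 2 px, and the gaps and stop value are plausible. I'll lower onto the middle roll and take a force baseline there.

Call:
{"api": "play_rows", "payload": {
  "motion": [
    [[0.001,0.015,0.04,0,0,-0.2],[0.001,0.015,0.08,0,0,-0.2],[0.001,0.015,0.12,0,0,-0.2],[0.001,0.015,0.155,0,0,-0.2],[0.001,0.015,0.185,0,0,-0.2],[0.001,0.015,0.205,0,0,-0.2],[0.001,0.015,0.215,0,0,-0.2],[0.001,0.015,0.215,0,0,-0.2]]
  ]
}}

```text
time_s: 3.03
position: [0.3946, -0.3123, 0.118]
tcp_rot: [[0.997, -0.067, 0.025], [-0.071, -0.923, 0.377], [-0.002, -0.378, -0.926]]
force: [0.2, -0.3, 1.0]
opening: 1.001
grasp_force: 0.0
```

```bash
cat > f.py <<'E'
from h import *
F=[]
for i in range(4): imaging.capture("wrist"); F.append(bot.read_state()["force"])
s=bot.read_state(); print("F",np.mean(F,0).round(2),np.std(F,0).round(2),"M",s["moment"].round(3),"open",round(s["opening"]*87,1),"grasp",round(s["grasp_force"],1),"t",s["time_s"],s["position"].round(4))
q=np.load("q.npy"); RT=trayR(q[3]); print("tray mm",((RT.T@(s["position"]-q[:3]))*1e3).round(1))
E
python3 f.py
python3 - <<'E'
import cv2,sys
sys.path.insert(0,".")
from h import *
d=imaging.capture("wrist"); cv2.imwrite("pics/w2.png",d["frame"][:,:,::-1])
E
```

```text
F [-0.19  0.13  0.4 ] [0.62 0.24 0.3 ] M [-0.198 -0.007  0.049] open 87.0 grasp 0.0 t 3.2333 [ 0.3961 -0.3157  0.1208]
tray mm [-12.2   9.3  50.4]
```

View pics/w2.png

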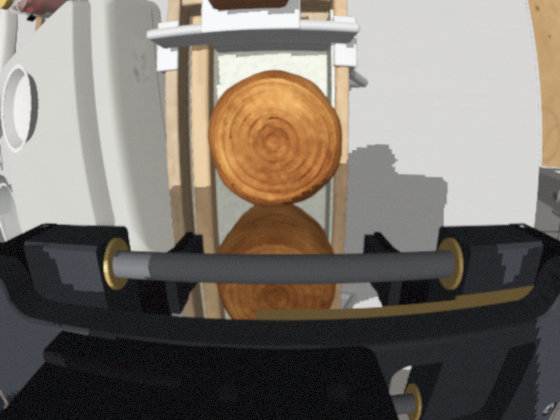

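The roll sits centred between the fingers (inner faces at columns 190 and 375, roll centre about 278), and nothing is being touched. I'll close and lift 20 mm.

Call:
{"api": "play_rows", "payload": {
  "motion": [
    [[0,0,0,0,0,0],[0,0,0,0,0,0],[0,0,0,0,0,0],[0,0,0,0,0,0],[0,0,0,0,0,0],[0,0,0,0,0,0]]
  ],
  "fingers": 0
}}

```text
time_s: 3.78
position: [0.3954, -0.3127, 0.1202]
tcp_rot: [[0.997, -0.066, 0.028], [-0.072, -0.924, 0.377], [0.001, -0.378, -0.926]]
force: [-0.1, 3.1, 5.0]
opening: 0.665
grasp_force: 30.0
```

```bash
python3 f.py
```

```text
F [1.   2.59 5.65] [0.29 0.33 0.47] M [ 0.586 -0.018 -0.013] open 57.3 grasp 30.0 t 3.9833 [ 0.3954 -0.3126  0.1202]
tray mm [-9.7 10.2 48.8]
```

Call:
{"api": "play_rows", "payload": {
  "motion": [
    [[0,0,-0.01,0,0,0],[0,0,-0.02,0,0,0],[0,0,-0.025,0,0,0],[0,0,-0.025,0,0,0],[0,0,-0.025,0,0,0]]
  ]
}}

```text
time_s: 4.4
position: [0.3947, -0.3242, 0.1432]
tcp_rot: [[0.997, -0.066, 0.029], [-0.072, -0.926, 0.372], [0.002, -0.373, -0.928]]
force: [-0.4, 0.6, -0.4]
opening: 0.668
grasp_force: 30.0
```

```bash
python3 f.py;python3 f.py
```

```text
F [ 0.11  0.38 -0.6 ] [0.41 0.39 0.41] M [-0.267  0.047 -0.04 ] open 57.8 grasp 30.0 t 4.6 [ 0.3944 -0.323   0.1425]
tray mm [-11.   10.4  73.3]
F [ 0.07  0.4  -0.87] [0.25 0.41 0.27] M [-0.236  0.049  0.011] open 57.6 grasp 30.0 t 4.8 [ 0.3946 -0.3231  0.1426]
tray mm [-11.   10.3  73.4]
```

```bash
sed -i 's/range(4)/range(int(sys.argv[1]) if len(sys.argv)>1 else 4)/; s/^from h import \*/from h import *\nimport sys/' f.py; sed -i 's/"M",s/"tau",s["tau"].round(3),"M",s/' f.py; python3 f.py 12
```

```text
F [-0.17 -0.07 -0.45] [0.66 0.34 0.59] tau [ 2.0000e-03 -4.2231e+01 -1.1466e+01  6.7900e-01  1.2410e+00 -2.9000e-02] M [-0.238  0.033  0.014] open 58.0 grasp 30.0 t 5.4 [ 0.3946 -0.3233  0.1428]
tray mm [-11.1  10.2  73.7]
```

Call:
{"api": "play_rows", "payload": {
  "motion": [
    [[0,0,0.012,0,0,0],[0,0,0.022,0,0,0],[0,0,0.025,0,0,0],[0,0,0.025,0,0,0],[0,0,0.025,0,0,0]]
  ]
}}

```text
time_s: 5.82
position: [0.3949, -0.3125, 0.1202]
tcp_rot: [[0.997, -0.066, 0.027], [-0.071, -0.924, 0.377], [-0.0, -0.378, -0.926]]
force: [-1.1, 2.3, 6.5]
opening: 0.665
grasp_force: 30.0
```

Call:
{"api": "play_rows", "payload": {
  "motion": [
    [[0,0,0,0,0,0],[0,0,0,0,0,0],[0,0,0,0,0,0],[0,0,0,0,0,0],[0,0,-0.008,0,0,0],[0,0,-0.025,0,0,0],[0,0,-0.025,0,0,0],[0,0,-0.025,0,0,0]]
  ],
  "fingers": 0.087
}}

```text
time_s: 6.48
position: [0.395, -0.3244, 0.1434]
tcp_rot: [[0.997, -0.066, 0.029], [-0.072, -0.926, 0.371], [0.003, -0.372, -0.928]]
force: [-0.1, -0.6, -0.7]
opening: 0.998
grasp_force: 0.0
```

```bash
python3 f.py 12; for y in -50.7 80.9; do python3 go.py -11 $y 50;done
```

```text
F [0.3  0.32 0.14] [0.52 0.61 0.6 ] tau [ 6.0000e-03 -4.1929e+01 -1.1364e+01  6.5000e-01  1.1850e+00 -2.9000e-02] M [-0.159  0.041 -0.001] open 87.0 grasp 0.0 t 7.0833 [ 0.3946 -0.3232  0.1426]
tray mm [-11.1  10.3  73.5]
world [ 0.456  -0.3187  0.1209] ([0.0609, -0.0001, 0.0236], [-0.01, -0.04, 0.02])
world [ 0.3248 -0.3093  0.1209] ([-0.0707, -0.0001, 0.0235], [-0.01, -0.04, 0.02])
```

Run:
```python
from h import *
A=[]
for i in range(6): imaging.capture("wrist"); A.append(bot.read_state()["tau"])
print(np.mean(A,0).round(3),np.std(A,0).round(3))
```

```text
[ 5.0000e-03 -4.1937e+01 -1.1380e+01  6.5100e-01  1.1840e+00 -2.9000e-02] [0.001 0.006 0.006 0.    0.    0.   ]
```

Call:
{"api": "play_rows", "payload": {
  "motion": [
    [[0.061,0,0,0,0,0],[0.061,0,0,0,0,0],[0.061,0,0.01,0,0,0],[0.061,0,0.02,0,0,0],[0.061,0,0.024,0,0,0],[0.061,0,0.024,0,0,0]]
  ]
}}

```text
time_s: 7.88
position: [0.4544, -0.3168, 0.1191]
tcp_rot: [[0.997, -0.067, 0.025], [-0.071, -0.923, 0.377], [-0.003, -0.378, -0.926]]
force: [-0.7, 0.3, 0.5]
opening: 0.997
grasp_force: 0.0
```

Call:
{"api": "play_rows", "payload": {
  "motion": [
    [[0,0,0,0,0,0],[0,0,0,0,0,0],[0,0,0,0,0,0],[0,0,0,0,0,0],[0,0,-0.01,0,0,0],[0,0,-0.02,0,0,0],[0,0,-0.025,0,0,0],[0,0,-0.025,0,0,0]]
  ],
  "fingers": 0
}}

```text
time_s: 8.55
position: [0.4562, -0.3299, 0.1454]
tcp_rot: [[0.997, -0.066, 0.03], [-0.072, -0.926, 0.37], [0.004, -0.371, -0.929]]
force: [-0.2, -0.5, -2.0]
opening: 0.645
grasp_force: 29.9
```

```bash
python3 f.py 10
```

```text
F [-0.24 -0.11 -1.54] [0.61 0.45 0.44] tau [-2.0000e-03 -4.6169e+01 -1.3053e+01  8.5300e-01  1.2750e+00 -3.0000e-02] M [-0.243  0.046  0.033] open 55.7 grasp 29.9 t 9.05 [ 0.4554 -0.3278  0.1435]
tray mm [-11.  -50.7  74.4]
```

Call:
{"api": "play_rows", "payload": {
  "motion": [
    [[0,0,0.012,0,0,0],[0,0,0.022,0,0,0],[0,0,0.025,0,0,0],[0,0,0.025,0,0,0],[0,0,0.025,0,0,0]]
  ]
}}

```text
time_s: 9.47
position: [0.4597, -0.3202, 0.1279]
tcp_rot: [[0.997, -0.064, 0.037], [-0.073, -0.925, 0.372], [0.011, -0.374, -0.927]]
force: [-0.1, -0.6, 33.4]
opening: 0.649
grasp_force: 30.8
```

Call:
{"api": "play_rows", "payload": {
  "motion": [
    [[0,0,0,0,0,0],[0,0,0,0,0,0],[0,0,0,0,0,0],[0,0,0,0,0,0],[0,0,-0.008,0,0,0],[0,0,-0.025,0,0,0],[0,0,-0.025,0,0,0],[0,0,-0.025,0,0,0]]
  ],
  "fingers": 0.087
}}

```text
time_s: 10.13
position: [0.4558, -0.3289, 0.144]
tcp_rot: [[0.997, -0.066, 0.029], [-0.072, -0.925, 0.372], [0.002, -0.373, -0.928]]
force: [-1.3, -0.6, 0.8]
opening: 0.996
grasp_force: 0.0
```

```bash
python3 f.py 10;  python3 go.py -11 10.5 50
```

```text
F [-0.16  0.22 -0.06] [0.4  0.37 0.5 ] tau [ 5.0000e-03 -4.5290e+01 -1.2789e+01  7.5800e-01  1.1220e+00 -2.9000e-02] M [-0.203  0.027 -0.017] open 86.7 grasp 0.0 t 10.6333 [ 0.4554 -0.3279  0.1435]
tray mm [-11.  -50.7  74.5]
world [ 0.395  -0.3143  0.1209] ([-0.0612, -0.0, 0.0244], [-0.01, -0.03, 0.02])
```

Joint torques give about 0.6 N for the middle roll and about 1.57 N for this one, so the middle roll is the hollow one. Lowering this one pressed 33 N, so I'll check it.

Run:
```python
from h import *
d=imaging.capture("wrist"); cv2.imwrite("pics/w3.png",d["frame"][:,:,::-1])
```

```text
(no output)
```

View pics/w3.png

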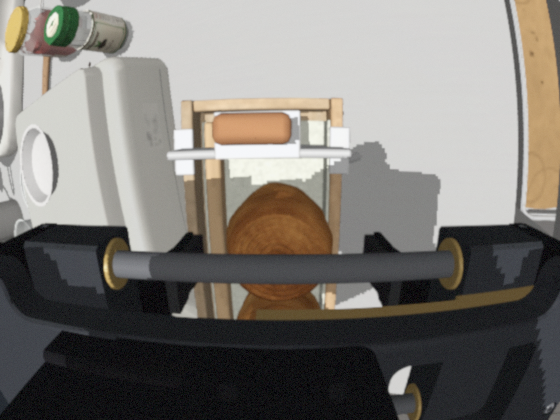

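Call:
{"api": "play_rows", "payload": {
  "motion": [
    [[0,0,-0.04,0,0,0],[-0.02,0,-0.08,0,0,0],[-0.05,0,-0.11,0,0,0],[-0.061,0,-0.14,0,0,0],[-0.061,0,-0.14,0,0,0],[-0.061,0,-0.14,0,0,0]]
  ]
}}

```text
time_s: 11.18
position: [0.3906, -0.3775, 0.2753]
tcp_rot: [[0.997, -0.067, 0.031], [-0.074, -0.926, 0.369], [0.004, -0.371, -0.929]]
force: [0.9, -0.0, -0.1]
opening: 0.999
grasp_force: 0.0
```

Run:
```python
from h import *
d=imaging.capture("wrist"); s=bot.read_state(); print(s["time_s"],s["position"])
f=cv2.resize(d["frame"][50:270,200:380],None,fx=2.7,fy=2.7,interpolation=cv2.INTER_CUBIC);cv2.imwrite("pics/w4.png",f[:,:,::-1])
np.savez("w4.npz",**d)
for r in finder.outline_of("wrist","roll_a"):
    v,u=np.nonzero(r["pixels"]); print(u.mean().round(1),v.mean().round(1),len(u),u.min(),u.max(),v.min(),v.max(),r["confidence"])
src=open("fit2.py").read().split("pts=")[0]; exec(src.split("\n",3)[3].replace("R,td,w=pickle.load(open(\"o.pkl\",\"rb\"))","")) if 0 else None
q=np.load("q.npy"); RT=trayR(q[3]); th=np.linspace(0,6.283,48)
for y in (q[5],q[6],q[7]):
    X=np.array([[r*np.cos(a)+q[8],r*np.sin(a)+y,z+.0075] for z in np.linspace(0,.071,15) for r in [.03-.005*((z-.0355)/.0355)**2] for a in th])
    P=proj(d,(RT@X.T).T+q[:3],True); print("upright",P.min(0).round(1),P.max(0).round(1))
```

```text
11.2333 [ 0.39062909 -0.37606648  0.273751  ]
279.2 196.8 2934 249 309 166 227 0.83
279.2 128.0 2963 248 310 98 159 0.71
279.7 250.8 1356 253 307 228 292 0.6
upright [247.7 100.8] [310.4 162.9]
upright [248.8 163.8] [309.6 229.1]
upright [250.9 226. ] [308.  295.3]
```

View pics/w4.png

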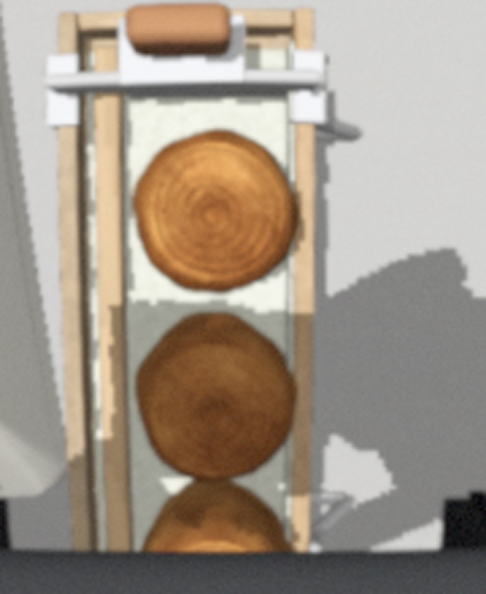

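All three rolls stand upright; the first is about 3 mm nearer the stop. The middle one is at crop (215,395). Next I'll go back to it.

```bash
python3 f.py 1; python3 go.py -11 11 48
```

```text
F [-0.09  0.79  0.69] [0. 0. 0.] tau [-3.8000e-01 -4.2900e+01 -1.7226e+01  7.3900e-01  1.1620e+00 -2.8000e-02] M [-0.215  0.022 -0.006] open 87.0 grasp 0.0 t 11.3333 [ 0.3907 -0.3747  0.2723]
tray mm [-10.4  10.4 213.1]
world [ 0.3945 -0.3135  0.119 ] ([-0.0005, 0.001, 0.1651], [-0.14, 0.04, 0.03])
```

Call:
{"api": "play_rows", "payload": {
  "motion": [
    [[0,0,0.04,0,0,0],[0,0,0.08,0,0,0],[0,0,0.115,0,0,0],[0,0,0.14,0,0,0],[0,0,0.156,0,0,0],[0,0,0.164,0,0,0],[0,0,0.166,0,0,0],[0,0,0.166,0,0,0]]
  ]
}}

```text
time_s: 12.0
position: [0.3955, -0.3133, 0.1188]
tcp_rot: [[0.997, -0.066, 0.027], [-0.071, -0.924, 0.375], [-0.0, -0.376, -0.927]]
force: [0.5, 0.3, 0.6]
opening: 0.994
grasp_force: 0.0
```

Call:
{"api": "play_rows", "payload": {
  "motion": [
    [[0,0,0,0,0,0],[0,0,0,0,0,0],[0,0,0,0,0,0],[0,0,0,0,0,0],[0,0,0,0,0,0],[0,0,0,0,0,0]]
  ],
  "fingers": 0
}}

```text
time_s: 12.5
position: [0.3955, -0.3129, 0.1207]
tcp_rot: [[0.997, -0.067, 0.029], [-0.072, -0.924, 0.376], [0.001, -0.377, -0.926]]
force: [0.8, 3.2, 6.3]
opening: 0.666
grasp_force: 30.0
```

```bash
python3 f.py 1
```

```text
F [1.05 1.79 5.03] [0. 0. 0.] tau [-1.1720e+00 -3.9573e+01 -1.0663e+01 -2.8000e-02  1.2400e-01 -2.9000e-02] M [ 0.517 -0.065 -0.049] open 57.8 grasp 30.0 t 12.55 [ 0.3955 -0.3129  0.1207]
tray mm [-9.7 10.1 49.3]
```

Call:
{"api": "play_rows", "payload": {
  "motion": [
    [[0,0,-0.01,0,0,0],[0,0,-0.03,0,0,0],[0,0,-0.06,0,0,0],[0,0,-0.1,0,0,0],[0,0,-0.12,0,0,0],[0,0,-0.12,0,0,0]]
  ]
}}

```text
time_s: 13.05
position: [0.3935, -0.3637, 0.2356]
tcp_rot: [[0.997, -0.065, 0.034], [-0.073, -0.929, 0.362], [0.008, -0.364, -0.931]]
force: [-0.6, 0.2, -1.0]
opening: 0.661
grasp_force: 30.0
```

```bash
python3 f.py 4
python3 - <<'E'
from h import *
s=bot.read_state(); R=s["tcp_rot"]; t=np.load("tin.npy")
z=np.array([0,0,-1.]); x=R[:,0]-R[:,0]@z*z; x/=np.linalg.norm(x); Rt=np.c_[x,np.cross(z,x),z]
for h in (.25,.175): print(rel([*t,h],Rt,s))
np.save("Rt.npy",Rt)
E
```

```text
F [-0.23  0.27 -0.79] [0.28 0.72 0.52] tau [-2.0100e-01 -4.3008e+01 -1.5931e+01  7.5900e-01  1.2060e+00 -2.8000e-02] M [-0.2    0.022  0.055] open 57.6 grasp 30.0 t 13.25 [ 0.3913 -0.3576  0.2298]
tray mm [-10.5  11.1 167.3]
([0.1034, -0.3014, 0.1006], [-22.12, 0.05, -0.01])
([0.1034, -0.2731, 0.1701], [-22.12, 0.05, -0.01])
```

Call:
{"api": "play_rows", "payload": {
  "motion": [
    [[0.008,-0.024,0.008,-1.8,0,0],[0.02,-0.058,0.02,-4.4,0,0],[0.033,-0.095,0.032,-7,0,0],[0.046,-0.133,0.044,-9.8,0,0],[0.058,-0.17,0.057,-12.5,0,0],[0.071,-0.208,0.069,-15.2,0,0],[0.083,-0.243,0.081,-17.8,0,0],[0.093,-0.272,0.091,-20,0,0]]
  ]
}}

```text
time_s: 13.92
position: [0.5041, -0.0761, 0.2471]
tcp_rot: [[0.998, -0.07, 0.0], [-0.07, -0.997, 0.035], [-0.002, -0.035, -0.999]]
force: [0.5, 0.4, -0.9]
opening: 0.663
grasp_force: 30.0
```

```bash
python3 f.py 4
python3 - <<'E'
from h import *
s=bot.read_state(); t=np.load("tin.npy"); Rt=np.load("Rt.npy")
for h in (.25,.175): print(rel([*t,h],Rt,s))
E
```

```text
F [ 0.43  0.54 -0.57] [1.24 1.78 0.34] tau [ 1.4580e+00 -3.5553e+01 -1.6214e+01  2.5900e-01  2.0000e-02  1.8000e-02] M [0.038 0.048 0.015] open 57.6 grasp 30.0 t 14.1167 [ 0.5042 -0.0778  0.2471]
tray mm [262.3 -81.5  75.7]
([0.0108, -0.03, -0.0019], [-2.04, 0.15, 0.23])
([0.011, -0.0273, 0.0731], [-2.04, 0.15, 0.23])
```

Call:
{"api": "play_rows", "payload": {
  "motion": [
    [[0.006,-0.016,0.01,-1.2,0,0],[0.011,-0.029,0.025,-2,0.1,0.2],[0.011,-0.028,0.04,-2,0.1,0.2],[0.011,-0.028,0.055,-2,0.1,0.2],[0.011,-0.028,0.058,-2,0.1,0.2],[0.011,-0.028,0.058,-2,0.1,0.2]]
  ]
}}

```text
time_s: 14.62
position: [0.5169, -0.0519, 0.1897]
tcp_rot: [[0.997, -0.078, -0.002], [-0.078, -0.997, 0.001], [-0.002, -0.001, -1.0]]
force: [0.1, -0.1, -0.5]
opening: 0.666
grasp_force: 30.0
```

```bash
python3 f.py 4
cat > tin.py <<'E'
from h import *
from scipy.optimize import least_squares
th=np.linspace(0,2*np.pi,48,endpoint=False)
for c in ["scene","top","wrist"]:
    d=imaging.capture(c)
    for n in ["tart_tin","roll_a"]:
        for r in finder.recognise(c,n)[:2]: print(c,n,np.round(r["at"],4),round(r["confidence"],2))
    for r in finder.outline_of(c,"tart_tin")[:1]:
        v,u=np.nonzero(r["pixels"]); P=proj(d,np.c_[.0435*np.cos(th),.0435*np.sin(th),0*th]+[*np.load("tin.npy"),.126],c=="wrist")
        print("  outline",u.min(),u.max(),v.min(),v.max(),"pred",P.min(0).round(1),P.max(0).round(1))
    cv2.imwrite(f"pics/t_{c}.png",d["frame"][:,:,::-1])
E
python3 tin.py
```

```text
F [ 0.12  0.26 -0.27] [0.18 0.8  0.44] tau [-7.6000e-02 -3.6829e+01 -1.3993e+01  4.2000e-02 -6.4000e-02 -1.0000e-03] M [ 0.051  0.068 -0.014] open 57.6 grasp 30.0 t 14.8167 [ 0.5189 -0.0517  0.1921]
tray mm [266.8 -94.2  14.6]
scene tart_tin [ 0.5084 -0.0424  0.1153] 0.98
scene tart_tin [ 0.4553 -0.2464  0.1117] 0.21
scene roll_a [ 0.4952 -0.0463  0.2034] 0.92
scene roll_a [ 0.4537 -0.3039  0.135 ] 0.64
  outline 246 275 211 232 pred [242.6 203.4] [276.9 231.9]
top tart_tin [ 0.4946 -0.0165  0.1143] 0.41
top roll_a [ 0.3304 -0.2984  0.1427] 0.98
top roll_a [ 0.4584 -0.3079  0.1458] 0.66
  outline 251 259 207 211 pred [248.7 183.5] [285.5 219.9]
wrist tart_tin [ 0.54   -0.0504  0.1166] 0.59
wrist roll_a [ 0.5384 -0.0516  0.2193] 0.8
wrist roll_a [ 0.4877 -0.3001  0.1126] 0.63
  outline 214 340 164 242 pred [215.7 163.5] [342.6 284.4]
```

View pics/t_wrist.png

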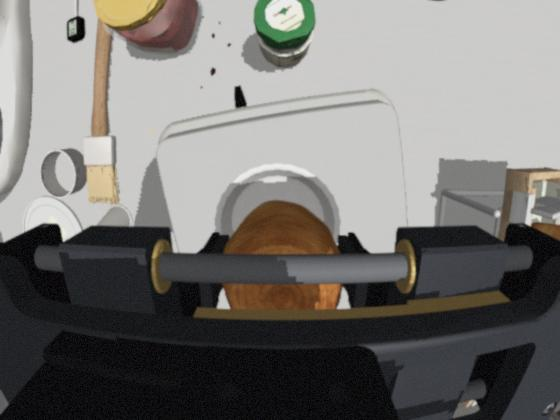

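The tin shows at columns 214–340 and top row 164, within 1–2 mm of the fit. The roll is just below centre. I'll correct laterally and lower.

Call:
{"api": "play_rows", "payload": {
  "motion": [
    [[-0.001,-0.004,0.01,0,0,0],[-0.001,-0.004,0.02,0,0,0],[-0.001,-0.004,0.027,0,0,0],[-0.001,-0.004,0.03,0,0,0],[-0.001,-0.004,0.03,0,0,0],[-0.001,-0.004,0.03,0,0,0]]
  ]
}}

```text
time_s: 15.92
position: [0.5178, -0.0468, 0.1611]
tcp_rot: [[0.997, -0.075, 0.002], [-0.075, -0.997, -0.0], [0.002, 0.0, -1.0]]
force: [-0.3, 0.6, -0.3]
opening: 0.666
grasp_force: 30.0
```

```bash
python3 f.py 5
python3 - <<'E'
from h import *
s=bot.read_state(); print(s["tcp_rot"].round(4).tolist(), rel([.518,-.0475,.155],np.load("Rt.npy"),s))
E
```

```text
F [ 0.16 -0.53 -0.72] [0.25 0.31 0.65] tau [-1.1000e-02 -3.7865e+01 -1.2740e+01  4.1000e-02 -7.7000e-02 -0.0000e+00] M [ 0.059  0.016 -0.038] open 57.9 grasp 30.0 t 16.1667 [ 0.5181 -0.0468  0.1618]
tray mm [259.9 -93.1 -15.3]
[[0.9972, -0.0752, 0.0034], [-0.0752, -0.9972, -0.0006], [0.0034, 0.0003, -1.0]] ([-0.0001, 0.0007, 0.0068], [0.02, -0.2, -0.21])
```

Good. Now slow descent in 1 mm rows, watching the force.

Call:
{"api": "play_rows", "payload": {
  "motion": [
    [[0,0,0.002,0,0,0],[0,0,0.004,0,0,0],[0,0,0.0055,0,0,0],[0,0,0.0065,0,0,0],[0,0,0.0065,0,0,0]]
  ]
}}

```text
time_s: 16.58
position: [0.5177, -0.0466, 0.1548]
tcp_rot: [[0.997, -0.075, 0.002], [-0.075, -0.997, -0.0], [0.002, 0.0, -1.0]]
force: [0.1, -0.4, -0.2]
opening: 0.665
grasp_force: 30.0
```

```bash
python3 f.py 4
```

```text
F [ 0.1  -0.27 -0.4 ] [0.46 0.24 0.19] tau [-2.0000e-03 -3.8120e+01 -1.2417e+01  4.1000e-02 -7.4000e-02 -0.0000e+00] M [ 0.003  0.058 -0.019] open 58.0 grasp 30.0 t 16.7833 [ 0.5178 -0.0467  0.1549]
tray mm [257.4 -92.8 -21.8]
```

Call:
{"api": "play_rows", "payload": {
  "motion": [
    [[0,0,0.001,0,0,0],[0,0,0.0015,0,0,0],[0,0,0.002,0,0,0],[0,0,0.002,0,0,0]]
  ]
}}

```text
time_s: 17.12
position: [0.518, -0.0467, 0.1546]
tcp_rot: [[0.997, -0.075, 0.003], [-0.075, -0.997, -0.001], [0.004, 0.0, -1.0]]
force: [-3.2, 0.9, 11.1]
opening: 0.664
grasp_force: 30.0
```

```bash
python3 f.py 3
```

```text
F [-2.67  0.03 10.97] [0.24 0.28 0.34] tau [-2.5000e-02 -3.2565e+01 -1.1661e+01  6.7000e-02 -9.3100e-01  9.0000e-03] M [ 0.22   0.484 -0.006] open 57.8 grasp 30.0 t 17.2667 [ 0.518  -0.0467  0.1546]
tray mm [257.3 -93.  -22. ]
```

Contact. I'll back off 1.5 mm, open and rise.

Call:
{"api": "play_rows", "payload": {
  "motion": [
    [[0,0,-0.0015,0,0,0],[0,0,-0.0015,0,0,0],[0,0,-0.0015,0,0,0]]
  ]
}}

```text
time_s: 17.52
position: [0.5181, -0.0468, 0.1546]
tcp_rot: [[0.997, -0.075, 0.003], [-0.075, -0.997, -0.001], [0.003, 0.0, -1.0]]
force: [-1.0, 0.4, 3.1]
opening: 0.661
grasp_force: 30.0
```

Call:
{"api": "play_rows", "payload": {
  "motion": [
    [[0,0,0,0,0,0],[0,0,0,0,0,0],[0,0,0,0,0,0],[0,0,0,0,0,0],[0,0,-0.01,0,0,0],[0,0,-0.04,0,0,0],[0,0,-0.08,0,0,0],[0,0,-0.12,0,0,0]]
  ],
  "fingers": 0.087
}}

```text
time_s: 18.18
position: [0.5166, -0.0464, 0.2755]
tcp_rot: [[0.997, -0.075, -0.0], [-0.075, -0.997, 0.001], [-0.0, -0.001, -1.0]]
force: [0.9, -0.3, -0.3]
opening: 0.992
grasp_force: 0.0
```

```bash
python3 tin.py
python3 - <<'E'
import cv2,numpy as np
a=cv2.imread("pics/t_scene.png")[150:300,180:420]; b=cv2.imread("pics/t_wrist.png")
a=cv2.resize(a,(480,300)); b=b[100:350]; b=cv2.resize(b,(480,214))
cv2.imwrite("pics/placed.png",np.vstack([a,b]))
E
```

```text
scene tart_tin [ 0.4964 -0.0522  0.1195] 0.52
scene tart_tin [ 0.4568 -0.2445  0.1118] 0.23
scene roll_a [ 0.4981 -0.0443  0.1758] 0.92
scene roll_a [ 0.4509 -0.3024  0.1336] 0.71
  outline 250 275 211 231 pred [242.6 203.4] [276.9 231.9]
top tart_tin [ 0.4976 -0.067   0.1257] 0.43
top roll_a [ 0.4569 -0.3106  0.143 ] 0.88
top roll_a [ 0.3285 -0.3011  0.143 ] 0.69
  outline 249 284 196 219 pred [248.7 183.5] [285.5 219.9]
wrist tart_tin [ 0.5371 -0.0547  0.1219] 0.57
wrist roll_a [ 0.5243 -0.0457  0.184 ] 0.66
wrist roll_a [ 0.4796 -0.3021  0.1289] 0.6
  outline 236 329 151 226 pred [237.6 150. ] [331.8 241.8]
```

View pics/placed.png

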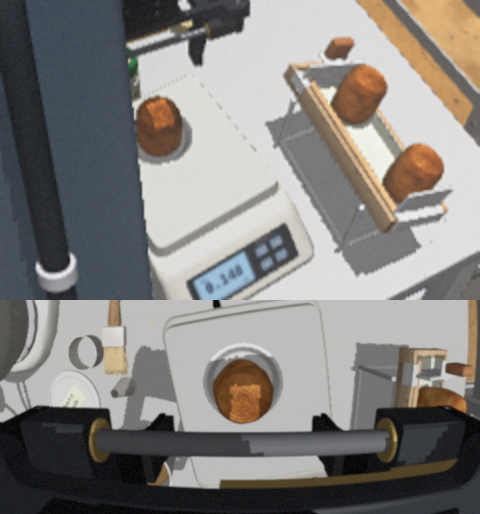

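The hollow roll stands upright in the tin and the two others stand on the tray. I'll check its centring and plan the approach to the stop grip.

```bash
cat > cen.py <<'E'
from h import *
from scipy.optimize import least_squares
th=np.linspace(0,2*np.pi,48,endpoint=False); zz=np.linspace(0,.071,15)
B=np.array([[r*np.cos(a),r*np.sin(a),z] for z,r in zip(zz,.030-.005*((zz-.0355)/.0355)**2) for a in th])
def bb(P): return np.r_[P.min(0),P.max(0)]
d=imaging.capture("wrist")
for r in finder.outline_of("wrist","roll_a"):
    v,u=np.nonzero(r["pixels"]); o=np.array([u.min()-.5,v.min()-.5,u.max()+.5,v.max()+.5]); 
    s=least_squares(lambda p:(bb(proj(d,B+[p[0],p[1],.113],True))-o)[[0,1,2]],[.517,-.047]); print("roll",s.x.round(4),s.fun.round(1),o)
for r in finder.outline_of("wrist","tart_tin"):
    v,u=np.nonzero(r["pixels"]); o=np.array([u.min()-.5,v.min()-.5,u.max()+.5])
    s=least_squares(lambda p:(bb(proj(d,np.c_[.0435*np.cos(th),.0435*np.sin(th),0*th]+[*p,.126],True)))[:3]-o,[.517,-.047]); print("tin",s.x.round(4),s.fun.round(1))
E
python3 cen.py
python3 - <<'E'
from h import *
q=np.load("q.npy"); RT=trayR(q[3]); g=RT@[0,-.116+q[4],.074]+q[:3]; print(g)
print("hover",rel(g+[0,0,.07],toolR(RT)),bot.read_state()["position"])
E
```

```text
roll [ 0.4689 -0.2896] [-6.5  0.7  7.4] [485.5 200.5 543.5 230.5]
roll [ 0.6379 -0.0602] [-14.1  -0.2  13.9] [264.5  18.5 311.5  77.5]
roll [ 0.5166 -0.0473] [-0.4  0.   0.4] [247.5 168.5 318.5 244.5]
tin [ 0.5176 -0.0479] [ 0. -0. -0.]
tin [ 0.5044 -0.288 ] [ 14.5  -0.5 -19.1]
[ 0.51992834 -0.32209127  0.147232  ]
hover ([0.0231, 0.2745, 0.0568], [21.99, -0.13, -0.18]) [ 0.51739051 -0.04663267  0.27398342]
```

The roll is centred within about 1 mm. Moving to above the stop grip.

Call:
{"api": "play_rows", "payload": {
  "motion": [
    [[0.002,0.025,0.0,1,0,0],[0.005,0.06,0.005,4,0,0],[0.008,0.1,0.015,8,0,0],[0.011,0.14,0.025,12,0,0],[0.015,0.18,0.035,16,0,0],[0.019,0.22,0.045,19,0,0],[0.022,0.255,0.054,21.5,-0.1,-0.2],[0.023,0.274,0.057,22,-0.1,-0.2]]
  ]
}}

```text
time_s: 19.6
position: [0.519, -0.3277, 0.2147]
tcp_rot: [[0.997, -0.071, 0.029], [-0.077, -0.925, 0.373], [0.001, -0.375, -0.927]]
force: [0.2, -0.1, 0.2]
opening: 1.0
grasp_force: 0.0
```

Call:
{"api": "play_rows", "payload": {
  "motion": [
    [[0,0,0,0,0,0],[0,0,0,0,0,0],[0,0,0,0,0,0]]
  ]
}}

```text
time_s: 19.85
position: [0.5199, -0.3205, 0.2175]
tcp_rot: [[0.997, -0.065, 0.028], [-0.071, -0.924, 0.375], [0.001, -0.376, -0.927]]
force: [0.7, -0.5, 0.5]
opening: 1.003
grasp_force: 0.0
```

```bash
python3 f.py 2
python3 - <<'E'
from h import *
q=np.load("q.npy"); RT=trayR(q[3]); g=RT@[0,-.116+q[4],.074]+q[:3]
print("grip",rel(g,toolR(RT)),bot.read_state()["joint_positions"].round(1))
d=imaging.capture("wrist"); cv2.imwrite("pics/g1.png",d["frame"][:,:,::-1])
P=lambda x,y,z: proj(d,[RT@[x,y+q[4],z]+q[:3]],True)[0].round(1)
print("grip top corners pred",P(.017,-.123,.085),P(-.017,-.123,.085),P(.017,-.109,.085),P(-.017,-.109,.085))
for r in finder.recognise("wrist","stop_grip"): print(r["at"],RT.T@(r["at"]-q[:3]),r["confidence"])
E
```

```text
F [0.01 0.07 0.21] [0.52 0.32 0.1 ] tau [-6.4500e-01 -4.6635e+01 -1.6454e+01  9.0800e-01  9.8000e-01 -2.6000e-02] M [-0.147  0.051  0.04 ] open 87.5 grasp 0.0 t 19.95 [ 0.5202 -0.3197  0.2181]
tray mm [  28.7 -114.8  138.9]
grip ([-0.0002, 0.0288, 0.0649], [-0.01, -0.03, 0.16]) [-49.4  36.1  77.9  15.4  82.3  40.2]
grip top corners pred [299.8 220.1] [352.1 220.1] [299.4 240.8] [350.8 240.4]
[0.5216, -0.3212, 0.1341] [-0.00398393 -0.11627377  0.0614463 ] 0.84
```

View pics/g1.png

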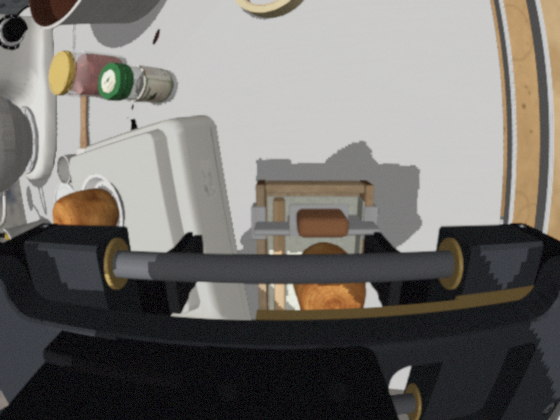

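The grip shows at about cols 298–347, rows 208–236, a few px above the prediction. I'll measure it by colour.

Run:
```python
from h import *
from scipy.optimize import least_squares
q=np.load("q.npy"); RT=trayR(q[3])
d=imaging.capture("wrist"); f=d["frame"].astype(int)
m=np.zeros(f.shape[:2],bool); sub=f[200:243,285:360]; m[200:243,285:360]=(sub[:,:,0]-sub[:,:,2]>45)
n,l,st,ce=cv2.connectedComponentsWithStats(m.astype(np.uint8)); print(st[1:][st[1:,4]>50].tolist())
k=1+np.argmax(st[1:,4]); x,y,w,h,_=st[k]; o=np.array([x-.5,y-.5,x+w-.5,y+h-.5])
C=np.array([[a,b,c] for a in(-.017,.017) for b in(-.007,.007) for c in(.054,.085)])
bb=lambda p: (lambda P:np.r_[P.min(0),P.max(0)])(proj(d,(RT@(C+[p[0],p[1],0]).T).T+q[:3],True))
print(o,bb([0,-.116+q[4]]).round(1)); s=least_squares(lambda p:bb(p)-o,[0,-.115]); print(s.x.round(4),s.fun.round(1))
print(-d["R"].T@d["t"], RT.T@(-d["R"].T@d["t"]-q[:3]))
```

```text
[[298, 216, 50, 21, 876]]
[297.5 215.5 347.5 236.5] [297.2 208.2 351.9 240.9]
[ 0.0015 -0.1138] [-2.3 -6.1  2.1  5.7]
[ 0.58218141 -0.37940488  0.35220967] [ 0.02792236 -0.18087371  0.28379418]
```

Call:
{"api": "play_rows", "payload": {
  "motion": [
    [[0.001,0.01,0.012,0,0,0],[0.001,0.02,0.026,0,0,0],[0.001,0.026,0.04,0,0,0],[0.001,0.028,0.052,0,0,0.1],[0.001,0.028,0.06,0,0,0.1],[0.001,0.028,0.064,0,0,0.1],[0.001,0.028,0.064,0,0,0.1],[0.001,0.028,0.064,0,0,0.1]]
  ]
}}

```text
time_s: 20.77
position: [0.5213, -0.3235, 0.1479]
tcp_rot: [[0.997, -0.067, 0.028], [-0.073, -0.925, 0.373], [0.001, -0.374, -0.927]]
force: [0.2, -0.1, 0.1]
opening: 1.0
grasp_force: 0.0
```

```bash
python3 f.py 4
```

```text
F [0.08 0.21 0.09] [0.17 0.26 0.2 ] tau [ 4.9000e-02 -4.8520e+01 -1.4313e+01  8.7400e-01  1.0330e+00 -2.8000e-02] M [-0.204  0.041 -0.002] open 87.1 grasp 0.0 t 20.9667 [ 0.5214 -0.3241  0.1485]
tray mm [  -1.3 -116.3   75.9]
```

Call:
{"api": "play_rows", "payload": {
  "motion": [
    [[0,0,0,0,0,0],[0,0,0,0,0,0],[0,0,0,0,0,0],[0,0,0,0,0,0],[0,0,0,0,0,0],[0,0,0,0,0,0],[0,0,0,0,0,0]]
  ],
  "fingers": 0
}}

```text
time_s: 21.55
position: [0.521, -0.3237, 0.1477]
tcp_rot: [[0.997, -0.067, 0.028], [-0.073, -0.925, 0.373], [0.001, -0.375, -0.927]]
force: [-0.2, -0.3, 0.6]
opening: 0.553
grasp_force: 0.0
```

```bash
python3 f.py 4
```

```text
F [0.68 5.49 4.44] [0.83 3.54 3.04] tau [-5.0980e+00 -4.4469e+01 -1.5453e+01 -4.4800e-01 -6.0600e-01  2.0000e-03] M [0.801 0.036 0.052] open 33.7 grasp 30.0 t 21.75 [ 0.5212 -0.3203  0.1489]
tray mm [   2.4 -115.8   74.8]
```

Gripped (33.7 mm wide). Sliding along the tray in steps.

Call:
{"api": "play_rows", "payload": {
  "motion": [
    [[-0.003,-0.002,0,0,0,0],[-0.008,-0.004,0,0,0,0],[-0.014,-0.004,0,0,0,0],[-0.02,-0.004,0,0,0,0],[-0.026,-0.004,0,0,0,0],[-0.032,-0.004,0,0,0,0],[-0.038,-0.004,0,0,0,0],[-0.044,-0.004,0,0,0,0]]
  ]
}}

```text
time_s: 22.42
position: [0.4766, -0.317, 0.149]
tcp_rot: [[0.997, -0.068, 0.028], [-0.073, -0.925, 0.373], [0.001, -0.374, -0.927]]
force: [3.2, -0.3, -3.2]
opening: 0.387
grasp_force: 30.0
```

Call:
{"api": "play_rows", "payload": {
  "motion": [
    [[-0.006,0,0,0,0,0],[-0.012,0,0,0,0,0],[-0.018,0,0,0,0,0],[-0.024,0,0,0,0,0],[-0.03,0,0,0,0,0],[-0.036,0,0,0,0,0],[-0.04,0,0,0,0,0],[-0.042,0,0,0,0,0]]
  ]
}}

```text
time_s: 23.08
position: [0.4348, -0.3141, 0.149]
tcp_rot: [[0.997, -0.068, 0.028], [-0.073, -0.925, 0.373], [0.001, -0.374, -0.928]]
force: [2.2, -1.7, -6.5]
opening: 0.383
grasp_force: 30.0
```

```bash
cat >> f.py <<'E'
print("F tray",(RT.T@np.mean(F,0)).round(2))
E
python3 f.py 5; python3 tin.py | grep roll_a
```

```text
F [-0.88 -3.77 -5.04] [0.97 0.95 0.66] tau [ 2.2170e+00 -4.5934e+01 -1.2105e+01  1.5910e+00  1.8170e+00  3.2000e-02] M [-0.586  0.175  0.148] open 33.5 grasp 30.0 t 23.3333 [ 0.4347 -0.314   0.149 ]
tray mm [  2.4 -29.1  74.9]
F tray [-5.43  0.6  -3.24]
scene roll_a [ 0.5037 -0.0339  0.1769] 0.67
scene roll_a [ 0.3185 -0.2908  0.1386] 0.65
wrist roll_a [ 0.5134 -0.0696  0.1537] 0.86
wrist roll_a [ 0.4127 -0.3153  0.1449] 0.81
```

Call:
{"api": "play_rows", "payload": {
  "motion": [
    [[-0.003,0.001,0,0,0,0],[-0.006,0.002,0,0,0,0],[-0.009,0.002,0,0,0,0],[-0.01,0.002,0,0,0,0]]
  ]
}}

```text
time_s: 24.27
position: [0.4254, -0.3136, 0.1489]
tcp_rot: [[0.997, -0.067, 0.029], [-0.073, -0.924, 0.376], [0.001, -0.377, -0.926]]
force: [2.2, 1.1, -1.4]
opening: 0.388
grasp_force: 30.0
```

```bash
python3 f.py 5
```

```text
F [1.8  1.97 1.28] [0.55 0.57 0.95] tau [-1.7550e+00 -4.2091e+01 -1.2928e+01 -2.1000e-01  1.3400e-01  2.9000e-02] M [ 0.702 -0.227 -0.056] open 33.4 grasp 30.0 t 24.5167 [ 0.4252 -0.3136  0.1489]
tray mm [  2.2 -19.6  74.9]
F tray [ 2.42 -1.65  0.41]
```

Call:
{"api": "play_rows", "payload": {
  "motion": [
    [[-0.001,0,0,0,0,0],[-0.002,0,0,0,0,0],[-0.003,0,0,0,0,0],[-0.003,0,0,0,0,0]]
  ]
}}

```text
time_s: 24.85
position: [0.4225, -0.3134, 0.1488]
tcp_rot: [[0.997, -0.067, 0.029], [-0.073, -0.924, 0.376], [0.001, -0.377, -0.926]]
force: [3.3, 4.0, 2.8]
opening: 0.386
grasp_force: 30.0
```

```bash
python3 f.py 5
```

```text
F [2.65 4.11 3.93] [0.46 0.28 0.51] tau [-2.6880e+00 -4.1366e+01 -1.2931e+01 -7.3500e-01 -1.5600e-01  3.2000e-02] M [ 0.979 -0.45  -0.016] open 34.0 grasp 30.0 t 25.1 [ 0.4225 -0.3135  0.1489]
tray mm [  2.1 -16.9  74.9]
F tray [ 5.45 -2.35  2.04]
```

Call:
{"api": "play_rows", "payload": {
  "motion": [
    [[-0.001,-0.001,0,0,0,0],[-0.0015,-0.001,0,0,0,0],[-0.0015,-0.001,0,0,0,0]]
  ]
}}

```text
time_s: 25.35
position: [0.421, -0.3133, 0.1489]
tcp_rot: [[0.997, -0.068, 0.028], [-0.073, -0.924, 0.374], [0.001, -0.375, -0.927]]
force: [3.3, 3.3, 2.3]
opening: 0.388
grasp_force: 30.0
```

```bash
python3 f.py 4
```

```text
F [3.31 3.06 2.98] [0.73 0.52 0.8 ] tau [-2.3930e+00 -4.1604e+01 -1.2610e+01 -7.7500e-01 -2.9000e-02  3.7000e-02] M [ 1.033 -0.485 -0.06 ] open 34.0 grasp 30.0 t 25.55 [ 0.4209 -0.3133  0.1489]
tray mm [  2.2 -15.3  74.9]
F tray [ 4.17 -3.08  1.53]
```

Call:
{"api": "play_rows", "payload": {
  "motion": [
    [[-0.001,0,0,0,0,0],[-0.001,0,0,0,0,0],[-0.001,0,0,0,0,0]]
  ]
}}

```text
time_s: 25.8
position: [0.4198, -0.3132, 0.1489]
tcp_rot: [[0.997, -0.067, 0.028], [-0.073, -0.924, 0.374], [0.001, -0.375, -0.927]]
force: [3.5, 4.8, 3.0]
opening: 0.387
grasp_force: 30.0
```

```bash
python3 f.py 4
```

```text
F [2.98 4.09 4.47] [0.56 0.4  0.53] tau [-2.5110e+00 -4.0938e+01 -1.2849e+01 -8.4500e-01 -3.9900e-01  3.0000e-02] M [ 1.242 -0.46  -0.095] open 33.8 grasp 30.0 t 26.0 [ 0.4198 -0.3132  0.1489]
tray mm [  2.1 -14.2  74.9]
F tray [ 5.65 -2.68  2.54]
```

Call:
{"api": "play_rows", "payload": {
  "motion": [
    [[-0.001,-0.001,0,0,0,0],[-0.001,-0.001,0,0,0,0],[-0.001,-0.001,0,0,0,0]]
  ]
}}

```text
time_s: 26.25
position: [0.4189, -0.3131, 0.1489]
tcp_rot: [[0.997, -0.067, 0.028], [-0.073, -0.925, 0.372], [0.001, -0.373, -0.928]]
force: [2.2, 1.2, 2.2]
opening: 0.383
grasp_force: 30.0
```

```bash
python3 f.py 4
```

```text
F [2.62 1.33 1.22] [0.24 0.17 0.41] tau [-1.0560e+00 -4.2404e+01 -1.1970e+01 -2.9000e-01  5.2200e-01  3.6000e-02] M [ 0.64  -0.37  -0.122] open 33.6 grasp 30.0 t 26.45 [ 0.419  -0.3131  0.1489]
tray mm [  2.3 -13.3  74.9]
F tray [ 1.86 -2.52  0.57]
```

Call:
{"api": "play_rows", "payload": {
  "motion": [
    [[-0.001,0,0,0,0,0],[-0.001,0,0,0,0,0],[-0.001,0,0,0,0,0]]
  ]
}}

```text
time_s: 26.7
position: [0.4184, -0.313, 0.1489]
tcp_rot: [[0.997, -0.067, 0.029], [-0.073, -0.925, 0.372], [0.002, -0.373, -0.928]]
force: [3.9, 0.0, 0.3]
opening: 0.391
grasp_force: 30.0
```

```bash
python3 f.py 4
```

```text
F [ 3.95 -0.47 -1.23] [0.49 0.23 0.13] tau [-1.3020e+00 -4.3393e+01 -1.0999e+01 -5.6600e-01  1.3520e+00  3.7000e-02] M [ 0.344 -0.736 -0.22 ] open 33.6 grasp 30.0 t 26.9 [ 0.4183 -0.313   0.1489]
tray mm [  2.3 -12.7  74.9]
F tray [-0.63 -3.97 -1.07]
```

Call:
{"api": "play_rows", "payload": {
  "motion": [
    [[-0.001,0,0,0,0,0],[-0.001,0,0,0,0,0],[-0.001,0,0,0,0,0]]
  ]
}}

```text
time_s: 27.15
position: [0.4181, -0.313, 0.1489]
tcp_rot: [[0.997, -0.067, 0.031], [-0.074, -0.925, 0.372], [0.003, -0.373, -0.928]]
force: [6.6, -0.1, -2.8]
opening: 0.386
grasp_force: 30.0
```

```bash
python3 f.py 4; python3 -c "
from h import *
d=imaging.capture('wrist'); cv2.imwrite('pics/end0.png',d['frame'][:,:,::-1])"
```

```text
F [ 6.61 -0.51 -2.14] [0.27 0.39 0.86] tau [ -2.056 -43.707 -10.583  -1.012   1.608   0.044] M [ 0.365 -1.005 -0.284] open 33.6 grasp 30.0 t 27.35 [ 0.4181 -0.313   0.1489]
tray mm [  2.3 -12.4  74.9]
F tray [-0.83 -6.63 -1.97]
```

The stop has stalled at about 0.1045 with a 6.6 N push, so the row is closed. Opening and retreating upwards.

Call:
{"api": "play_rows", "payload": {
  "motion": [
    [[0,0,0,0,0,0],[0,0,0,0,0,0],[0,0,0,0,0,0],[0,0,0,0,0,0],[0,0,0,0,0,0],[0,0,-0.012,0,0,0],[0,0,-0.03,0,0,0],[0,0,-0.045,0,0,0]]
  ],
  "fingers": 0.087
}}

```text
time_s: 28.07
position: [0.4153, -0.3293, 0.1913]
tcp_rot: [[0.997, -0.067, 0.027], [-0.073, -0.925, 0.374], [-0.0, -0.375, -0.927]]
force: [0.3, 0.5, 0.2]
opening: 0.909
grasp_force: 0.0
```

Call:
{"api": "play_rows", "payload": {
  "motion": [
    [[0.005,-0.012,-0.03,0,0,0],[0.02,-0.027,-0.06,0,0,0],[0.03,-0.042,-0.09,0,0,0],[0.04,-0.055,-0.12,0,0,0],[0.05,-0.06,-0.15,0,0,0],[0.05,-0.06,-0.15,0,0,0]]
  ]
}}

```text
time_s: 28.57
position: [0.4684, -0.3361, 0.3588]
tcp_rot: [[0.997, -0.063, 0.036], [-0.072, -0.929, 0.363], [0.011, -0.365, -0.931]]
force: [0.8, -1.0, -0.6]
opening: 1.002
grasp_force: 0.0
```

```bash
python3 f.py 2; python3 tin.py; python3 cen.py
python3 - <<'E'
import cv2,numpy as np
a=cv2.imread("pics/t_scene.png"); b=cv2.imread("pics/t_wrist.png"); c=cv2.imread("pics/t_top.png")
a=cv2.resize(a[150:300,220:420],(400,300)); c=cv2.resize(c[170:320,220:420],(400,300)); b=cv2.resize(b[0:270],(600,290))
b=cv2.copyMakeBorder(b,0,0,0,200,cv2.BORDER_CONSTANT)
cv2.imwrite("pics/end.png",np.vstack([np.hstack([a,c]),b]))
E
```

```text
F [ 0.09 -0.15 -0.72] [0.01 0.02 0.34] tau [ 1.9900e-01 -4.4159e+01 -2.0736e+01  1.0190e+00  1.0050e+00 -1.9000e-02] M [-0.232  0.04  -0.003] open 87.1 grasp 0.0 t 28.6667 [ 0.4656 -0.3338  0.3535]
tray mm [ 62.8 -61.3 271.1]
F tray [-0.4  -0.1  -0.61]
scene tart_tin [ 0.3728 -0.2938  0.1365] 0.54
scene tart_tin [ 0.4123 -0.2851  0.1329] 0.54
scene roll_a [ 0.3703 -0.2952  0.1374] 0.96
scene roll_a [ 0.3152 -0.2892  0.1415] 0.66
  outline 372 402 224 251 pred [242.6 203.4] [276.9 231.9]
top tart_tin [ 0.5029 -0.0451  0.124 ] 0.82
top roll_a [ 0.5115 -0.0517  0.1785] 0.72
top roll_a [ 0.3774 -0.3011  0.1442] 0.69
  outline 249 285 184 219 pred [248.7 183.5] [285.5 219.9]
wrist tart_tin [ 0.5296 -0.0632  0.1196] 0.83
wrist tart_tin [ 0.432  -0.2981  0.1203] 0.41
wrist roll_a [ 0.3972 -0.315   0.1393] 0.94
wrist roll_a [ 0.517  -0.0636  0.1691] 0.88
  outline 147 182 125 180 pred [140.7 123.9] [182.2 181.8]
roll [ 0.3127 -0.3168] [-3.1  0.3  3.3] [315.5 282.5 362.5 308.5]
roll [ 0.5162 -0.0499] [-1.5  0.   1.3] [122.5 134.5 177.5 177.5]
roll [ 0.3741 -0.3177] [-5.2  0.3  5.5] [316.5 237.5 362.5 284.5]
roll [ 0.6297 -0.1369] [-2.  -0.   1.8] [160.5  40.5 220.5  76.5]
tin [ 0.5159 -0.0543] [-3.5  0.1  2.7]
tin [ 0.2988 -0.3076] [-9.5  0.8  8.7]
tin [ 0.3862 -0.3001] [ 7.9 -0.5 -7.1]
```

View pics/end.png

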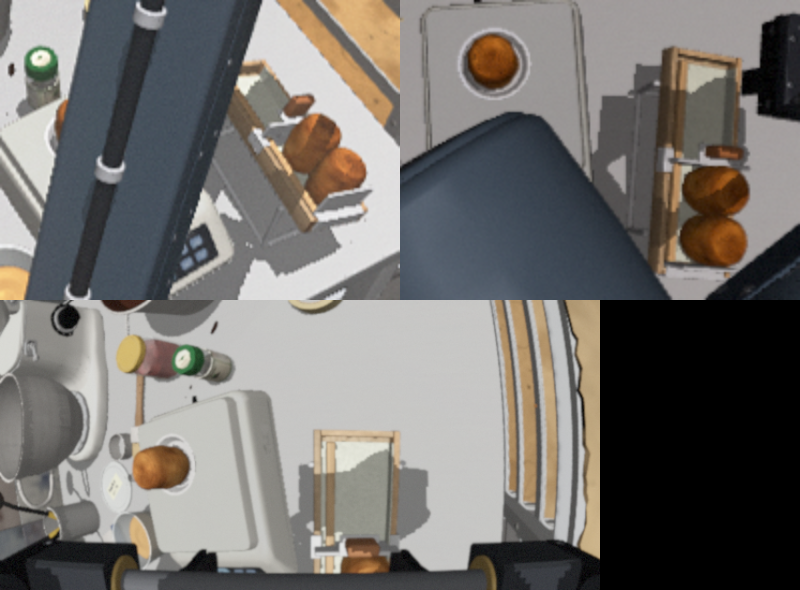

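The final view shows the roll upright and central in the tin. The two filled rolls stand closed up between the stop and the end plate, and the gripper is clear. Handing in.

Call:
{"api": "play_rows", "payload": {
  "motion": [
    [[0,0,0,0,0,0],[0,0,0,0,0,0],[0,0,0,0,0,0],[0,0,0,0,0,0]]
  ]
}}

```text
time_s: 29.75
position: [0.4654, -0.3334, 0.3525]
tcp_rot: [[0.997, -0.067, 0.028], [-0.073, -0.925, 0.373], [0.001, -0.374, -0.927]]
force: [-0.0, 0.4, 0.2]
opening: 1.002
grasp_force: 0.0
```

```bash
python3 -c "
from rig import bot
print(bot.hand_in())"
```

```text
the job is handed in; nothing more can be done
None
```

Job handed in at about 30 s: the hollow roll (the middle one, about 60 g) stands upright within about 1 mm of the tin's centre, and the stop, at about 0.1045, holds the two filled rolls against the end plate; one filled roll briefly took 33 N when set back after weighing and still looked sound.

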